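# Dock the test carriage and seat the bayonet collar

## Robot

A 6-joint arm with a two-finger parallel gripper is mounted at the origin on a cart in front of the work surface, level with it; the furniture and walls round the work are solid. World frame = base frame: x ahead of the robot, y to its left, z up, the work surface at z = 0. Lengths are in mm, angles in rad, forces in N, time in s.
With the tool pointing down it reaches from about 275 to 1000 mm from the base axis. Payload 8.4 kg.
Tool frame: the origin (TCP) lies between the finger pads; the fingertips stand r.nose_length ahead of it and the grasp point (between the pads) lies 8 mm behind it (r.nose_length is the distance from the TCP to the fingertips, in mm); y points along the fingers, x is the direction in which the jaws open and shut, and the axes are right-handed (so a half turn about y gives the same grasp; the last joint's range is limited). The gripper opens to 85 mm and grips with 20 to 120 N. Pads are 22 mm wide; open, the fingers measure 114 mm over their backs; the gripper's body (76 mm by 85 mm) begins 54 mm behind the grasp point. The pads swing forward as they close: fully open they stand 13 mm farther back than shut.
Start: joints at [-1.191, 0.353, 1.633, -0, 1.155, -0.002], TCP at [232.868, -580, 242.281] pointing down, gripper open.
Joint ranges: [-2.63, 2.63], [-0.92, 2.1], [0.06, 2.66], [-1.3, 4.44], [0, 2.69], [-3.02, 3.02]. Speed limits (rad/s): [2.22, 2.22, 2.79, 3.14, 3.14, 3.14].

## Interface

Orientations are given as [roll, pitch, yaw] about the fixed x, y, z axes, in that order (R = Rz(yaw) Ry(pitch) Rx(roll)).
In Python, from rig import r, cams, order gives the robot as it stands. The module is installed in compiled form; this text tells all that it offers.
- The arm moves only by the shell command python3 -m crank 'ROWS' [FORCE]. ROWS is JSON, a list of rows, each a list of 7 numbers: the turn, a rotation vector about the tool's x, y, z in degrees, then the shift along the tool's x, y, z in cm, then the opening, from -1 (shut) to 1 (fully open). A call has exactly 10 rows; each row shifts and turns the pose as measured when the row begins, along the tool's axes as they then stand; what a row does not reach is not made up. A row lasts 1/12 s, in which the tool goes at most 41.7 mm and 7.16 degrees, less where a joint would pass 70% of its speed; a pose out of reach is approached as far as the arm can. A call with a gripper value outside its range is refused whole. The fingers move at their own pace and stop on an object; FORCE is the grip in N (left out, the last holds). Time passes only in rows, so rows that do not move let the fingers close, or fill a call up. It gives the time, the measured TCP pose, the force and the opening at its end, in the units of the state.
- r.sense(): the state, without advancing time (a new reading comes with each control period).
- cams.grab_frame(name): name is "side" or "top"; returns the picture (420x560x3 uint8, blue, green, red); there is no depth.
- cams.camera_info(name): a dict with "intrinsics" (3x3 intrinsics, pixels), "view" (4x4, takes a point from world to camera coordinates). Camera axes: x right, y up, looking along -z (the intrinsics and any distortion apply to the point x, -y, -z); pixel columns grow to the right and rows downward; lengths in mm; the calibration is good to about 2 mm. A picture is of the moment at which its call begins. camera_info takes no time and is no camera call.
- order.sign_off(): hands the job in, once; it reports no verdict.
The state is a dict: "clock": time; "qpos": joint angles; "qvel": joint speeds; "joint_efforts": joint torques, N m; "eef_pos": TCP position; "tcp_rot": TCP orientation; "contact_force": force on the tool from outside, world axes, zero at the start; "wrist_torque": the same for the moment, N m; "opening": opening from 0.0 (shut) to 1.0 (fully open).
Only numpy, scipy, OpenCV 4.12 (cv2) and the standard library are available. Lean on these libraries where they do the work, as an engineer would, in place of code of your own. Each camera call takes 0.05 s, during which the arm holds its last target.

## Task

On the test fixture, first push the carriage along its rails towards the grey end block until the spring detent engages and it stands against the block. Then turn the knurled collar clockwise (seen from above) while feeling downwards until its hidden keyway drops over the pin, push the collar fully home against its spring, and finish while still holding it pushed home with the fingers: do not let go. Do not disturb the solder spool, the tape roll or the screwdriver lying round the fixture.

Things in the scene. Friction and masses are not known exactly. Their poses are not given: they have to be found in the camera images.
- fixture: fixed grey-painted base plate, 130 (x) x 340 (y) x 12 mm, with a grey plastic end block (90 x 36 mm, top 57 mm above the bench) at its +y end and a small dark detent housing on its +x side (top 34 mm above the bench). Origin: centre of the underside, on the bench; x across, y along the rails towards the end block, z up. Turned up to 0.45 rad either way at the start
- tab_back (a point): middle of the back face of the carriage's push tab: steel, 40 (fixture x) x 12 (fixture y) mm, 30 to 70 mm above the bench, at the carriage's end away from the end block. This point is 50 mm above the bench, axes as the fixture's. Push it towards fixture +y. The carriage plate is 70 x 150 mm, top 30 mm above the bench; the collar's axis is 84 mm ahead (+y) of this point
- carriage (a joint): travel of the carriage along fixture +y, m: at the start 0 to 0.03; 0.065 against the end block with the detent engaged. Friction about 1.5 N; about 11 N is needed over the detent's hump in the last 14 mm, after which the detent keeps it at the block
- collar_top (a point): centre of the knurled collar's upper face, on its upright axis (does not turn with it), 80 mm above the bench when up; axes as the fixture's. The collar has one hidden keyway, at an angle that is not told: a clockwise turn (from above) of 0.4 to 1.4 rad from the start brings it over the pin; it can drop within about 0.15 rad either side
- collar: knurled aluminium collar, round, 50 mm outside diameter, 28 mm high, on a steel barrel (28 mm diameter) that stands 10 mm out of its top. Origin: centre of its underside, 52 mm above the bench when up. Grip it across its diameter from above; 22 mm of room under it. It looks the same all round, turns with little friction and stays at the angle where it is left
- sleeve (a joint): how far the collar is pressed down, m: 0 up (a spring lifts it: about 2 N at the top, 6 N when home); it stops on the pin at 0.0025 to 0.0035 when pressed with the keyway not over the pin; 0.010 fully home. It springs up again when let go
- spool: solder spool with dark blue flanges, 56 mm diameter, 42 mm high, standing on the bench on the fixture's far side (+x); origin under its centre; bystander
- tape_roll: roll of black tape, 62 mm diameter, 19 mm high, lying on the bench on the robot's side of the fixture; origin under its centre; bystander
- driver: screwdriver with a red handle, 189 mm long along its y, 27 mm high, lying on the bench on the fixture's far side (+x), along it; origin under its centre; bystander

How it is judged (in metres and radians):
On the way, in this order (a step that is already met when the one before it is completed fails the run):
1. the carriage stands against the end block with the detent engaged, the collar not yet home (value of joint carriage above 0.0625 m and value of joint sleeve below 0.006 m), for 0.2 s.
2. the collar has dropped over the pin and is pushed home by the fingers (value of joint sleeve above 0.008 m and contact force between the fingers and collar above 1 N), for 0.2 s.
At the end, for the whole second after the job is handed in: the carriage is within 2.5 mm of the end block (detent engaged), the collar is pressed down to within 2 mm of fully home over the pin, and the fingers are still on the collar (more than 1 N) (all of step 2 and value of joint carriage above 0.0625 m); the arm keeps its last pose, push and grip.
It fails at once if a bystander (spool, tape roll, screwdriver) is moved by more than 30 mm (distance of any of spool, tape_roll, driver from where it was at the start of the episode above 0.03 m).
It also fails if it takes over 54 s, if anything falls off the work surface, if the arm or the gripper's body presses on something with over 40 N, if the wrist force passes 120 N, or if a joint passes its speed limit or range.

## Working session

There is one attempt and no reset: what is moved stays moved. The work goes in short steps, Python scripts to look and compute and a shell command to move; the robot and the scene stay as the last step left them, time stands still between calls to the robot, and variables do not carry over. Pictures are saved under pics/ and viewed, and the job is handed in when it is done.

```bash
mkdir -p pics
python3 - <<'E'
from rig import r, cams, order
import cv2, json
print(r.sense(), r.nose_length)
for n in("top","side"):
    im=cams.grab_frame(n); cv2.imwrite(f"pics/{n}0.png",im)
    print(n,cams.camera_info(n))
E
```

```text
{'clock': 0.0, 'qpos': array([-1.19140223e+00,  3.53651778e-01,  1.63411571e+00, -7.51899276e-06,
        1.15520481e+00, -2.39037679e-03]), 'qvel': array([-0.00027424,  0.00202662, -0.00045756,  0.00152464, -0.00037986,
       -0.00030456]), 'joint_efforts': array([ 2.84367285e-03, -6.05241609e+01, -3.42066085e+01,  6.60035244e-05,
        9.40124562e-03, -5.42502789e-06]), 'eef_pos': array([ 232.69675585, -579.57962026,  241.56728673]), 'tcp_rot': array([-1.57079990e+00,  1.37965748e-03, -1.18900882e+00]), 'contact_force': array([-0.3366784 ,  0.4806917 ,  0.14875711]), 'wrist_torque': array([ 0.0331889 , -0.03659388,  0.01493766]), 'opening': 1.0020699480663562} 11.0
top {'intrinsics': array([[491.87441247,   0.        , 275.6010366 ],
       [  0.        , 491.87441247, 209.81504845],
       [  0.        ,   0.        ,   1.        ]]), 'view': array([[ 1.36647645e-02, -9.99906574e-01,  3.43058328e-04,
         4.95287489e+01],
       [ 9.94570058e-01,  1.36272332e-02,  1.03173145e-01,
        -5.72885413e+02],
       [-1.03168181e-01, -1.06864119e-03,  9.94663352e-01,
        -9.16033058e+02],
       [ 0.00000000e+00,  0.00000000e+00,  0.00000000e+00,
         1.00000000e+00]])}
side {'intrinsics': array([[445.42752349,   0.        , 282.2736323 ],
       [  0.        , 445.42752349, 208.37154963],
       [  0.        ,   0.        ,   1.        ]]), 'view': array([[ 9.85247299e-01, -1.70099780e-01,  1.88102235e-02,
        -5.40770010e+02],
       [ 6.06730212e-02,  4.49957025e-01,  8.90986790e-01,
        -1.43307492e+02],
       [-1.60020449e-01, -8.76701055e-01,  4.53639411e-01,
        -7.50539290e+02],
       [ 0.00000000e+00,  0.00000000e+00,  0.00000000e+00,
         1.00000000e+00]])}
```

View pics/top0.png

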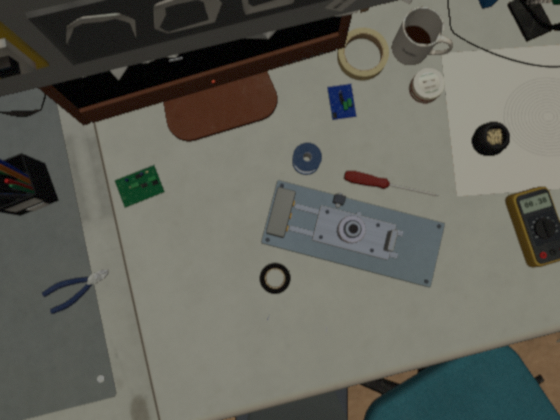

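View pics/side0.png

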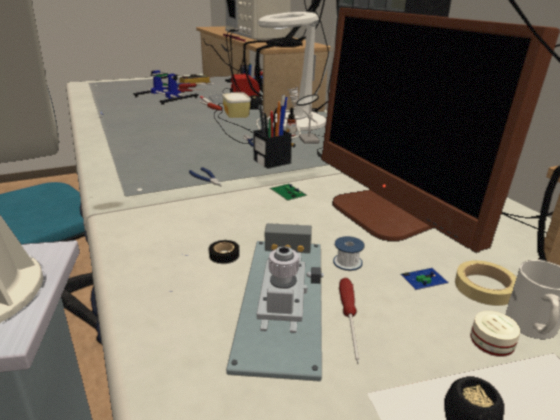

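The top view shows the plate (corners about (280,182), (443,222), (431,286), (263,242)), the end block at (281,212), the collar/barrel at (352,229) and the tab at (391,240). The spool is at (307,158), the tape at (275,278) and the driver at about (370,180). Next I'll take measurements.

```bash
cat > h.py <<'E'
import numpy as np, cv2
from rig import r, cams, order
def cam(n):
    i=cams.camera_info(n); V=np.array(i["view"]); K=np.array(i["intrinsics"]); return K,V
def ray(n,u,v):
    K,V=cam(n); d=np.linalg.inv(K)@[u,v,1]; d=np.array([d[0],-d[1],-d[2]])
    R=V[:3,:3]; return -R.T@V[:3,3], R.T@d
def onz(n,u,v,z):
    c,d=ray(n,u,v); return c+d*(z-c[2])/d[2]
def proj(n,p):
    K,V=cam(n); q=V[:3,:3]@p+V[:3,3]; q=K@[q[0],-q[1],-q[2]]; return q[:2]/q[2]
E
python3 - <<'E'
from h import *
im=cv2.imread("pics/top0.png")
c=im[165:300,245:460]; cv2.imwrite("pics/topc.png",cv2.resize(c,None,fx=3.7,fy=3.7,interpolation=cv2.INTER_CUBIC))
s=cv2.imread("pics/side0.png")[215:385,225:375]; cv2.imwrite("pics/sidec.png",cv2.resize(s,None,fx=3.5,fy=3.5,interpolation=cv2.INTER_CUBIC))
hsv=cv2.cvtColor(im,cv2.COLOR_BGR2HSV)
for p in[(270,235),(420,270),(340,285),(281,212),(330,220)]: print(p,hsv[p[1],p[0]])
m=cv2.inRange(hsv,(95,40,60),(115,140,255))
m=cv2.morphologyEx(m,cv2.MORPH_CLOSE,np.ones((9,9)))
m[:170]=0
cs,_=cv2.findContours(m,0,2)
k=max(cs,key=cv2.contourArea); h=cv2.convexHull(k)
print(cv2.contourArea(k),cv2.minAreaRect(k))
P=np.array([onz("top",u,v,12)[:2] for u,v in h[:,0]],np.float32)
rr=cv2.minAreaRect(P); print(rr, cv2.boxPoints(rr))
E
```

```text
(270, 235) [101  32  89]
(420, 270) [ 95  28 101]
(340, 285) [ 30  23 131]
(281, 212) [30 18 99]
(330, 220) [108  21 121]
320.5 ((476.02142333984375, 409.3424377441406), (19.89867401123047, 47.781768798828125), 86.42366790771484)
((202.14093017578125, -324.48822021484375), (36.0030403137207, 89.71292877197266), 4.226057529449463) [[ 180.8828  -281.0803 ]
 [ 187.49391 -370.5493 ]
 [ 223.39906 -367.89615]
 [ 216.78795 -278.42715]]
```

View pics/topc.png

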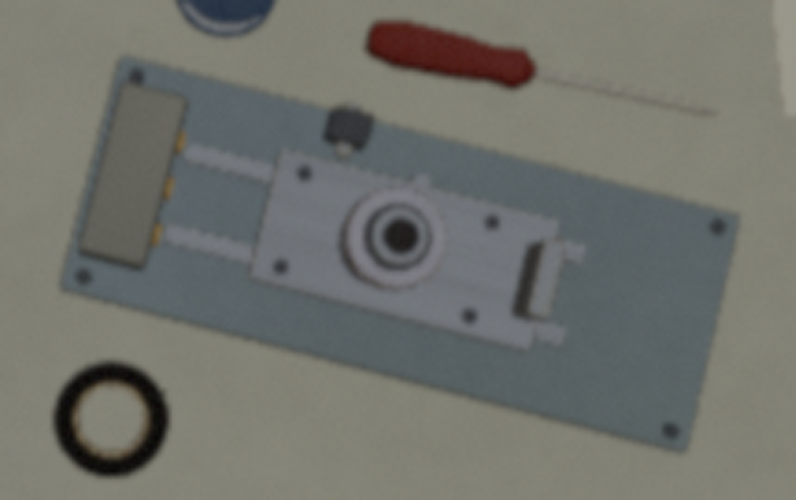

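View pics/sidec.png

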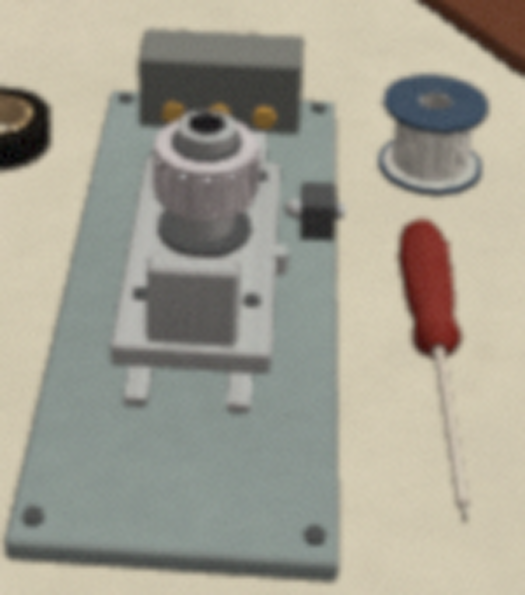

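Run:
```python
from h import *
cr=lambda x,y:(245+x/3.7,165+y/3.7)
sd=lambda x,y:(225+x/3.5,215+y/3.5)
C=np.array([onz("top",*cr(*p),12)[:2] for p in[(122,57),(738,213),(686,452),(60,290)]])
print(C, [np.linalg.norm(C[i]-C[i-1]) for i in range(4)])
d=(C[0]+C[3]-C[1]-C[2]); th=np.arctan2(d[1],d[0])-np.pi/2; print("yaw",th,C.mean(0))
# fixture axes
fx=np.array([np.cos(th),np.sin(th)]); fy=np.array([-fx[1],fx[0]]); o=C.mean(0)
f=lambda P:(fx@(P[:2]-o),fy@(P[:2]-o))
for n,p,z in[("collar",(393,238),80),("barrel",(400,236),90),("tabtop",(545,280),70),("tabtopR",(556,280),70),("plateback1",(555,220),30),("plateback2",(531,348),30),("platefront1",(283,150),30),("platefront2",(250,275),30),("block",(100,255),57),("spool",(226,-10),42),("tape",(111,419),19),("drv1",(370,40),15),("drv2",(716,112),8)]:
    P=onz("top",*cr(*p),z); print(n,P.round(1),np.round(f(P),1))
print("cam",ray("top",0,0)[0])
for n,p,z in[("barrel",(207,124),90),("tabtopback",(193,270),70),("tabbot",(193,342),30)]:
    P=onz("side",*sd(*p),z); print("side",n,P.round(1),np.round(f(P),1))
C=np.array([onz("side",*sd(*p),12)[:2] for p in[(334,104),(336,566),(8,546),(112,95)]]);print(C.mean(0),[np.linalg.norm(C[i]-C[i-1]) for i in range(4)])
d=(C[0]+C[3]-C[1]-C[2]);print(np.arctan2(d[1],d[0])-np.pi/2)
```

```text
[[ 632.31233328   53.50363816]
 [ 553.45737009 -272.80433013]
 [ 428.20882967 -243.00091435]
 [ 507.98092586   84.45772038]] [np.float64(128.12671101360365), np.float64(335.70075273934845), np.float64(128.7456425221774), np.float64(337.035227818817)]
yaw -0.23803555415315114 [530.48986472 -94.46097148]
collar [533.3 -80.2  80. ] [-0.7 14.5]
barrel [533.6 -82.1  90. ] [ 0.1 12.8]
tabtop [ 514.2 -156.8   70. ] [ -1.2 -64.4]
tabtopR [ 514.2 -162.2   70. ] [  0.2 -69.7]
plateback1 [ 547.  -171.8   30. ] [ 34.3 -71.2]
plateback2 [ 480.9 -158.7   30. ] [-33.  -74.1]
platefront1 [581.6 -30.8  30. ] [34.6 73.9]
platefront2 [516.4 -14.   30. ] [-32.6  74.9]
block [524.2  63.4  57. ] [-43.3 151.9]
spool [6.632e+02 2.000e-01 4.200e+01] [106.7 123.3]
tape [441.4  56.7  19. ] [-122.2  125.9]
drv1 [642.8 -78.2  15. ] [105.3  42.3]
drv2 [ 607.6 -263.6    8. ] [ 114.9 -146.2]
cam [474.59241542  56.35205406 970.23391081]
side barrel [535.8 -83.5  90. ] [ 2.6 11.9]
side tabtopback [ 516.  -164.4   70. ] [  2.4 -71.4]
side tabbot [ 516.9 -163.    30. ] [  2.9 -69.8]
[ 532.15246099 -100.16179032] [np.float64(126.9512672272982), np.float64(334.4967846339363), np.float64(125.3387566322088), np.float64(332.7566807849237)]
-0.24259096640290312
```

```bash
python3 -m crank '[[0,-6.8,0,0,0,0,-1],[0,-6.8,0,0,0,0,-1],[0,-6.8,0,0,0,0,-1],[0,-6.8,0,0,0,0,-1],[0,-6.8,0,0,0,0,-1],[0,-6.8,0,0,0,0,-1],[0,-6.8,0,0,0,0,-1],[0,-6.8,0,0,0,0,-1],[0,0,0,0,0,0,-1],[0,0,0,0,0,0,-1]]' 40
```

```text
clock: 0.93
eef_pos: [231.7, -577.0, 237.2]
tcp_rot: [-1.563, 0.005, -0.197]
contact_force: [0.7, 0.3, -0.0]
opening: 0.001
```

```bash
python3 -m crank '[[-0.4,2.5,0,1.5,0,3.7,-1],[0,0,0,1.5,0,3.7,-1],[0,0,0,1.5,0,3.7,-1],[0,0,0,1.5,0,3.7,-1],[0,0,0,1.5,0,3.7,-1],[0,0,0,1.5,0,3.7,-1],[0,0,0,1.5,0,3.7,-1],[0,0,0,1.5,0,3.7,-1],[0,0,0,1.5,0,3.7,-1],[0,0,0,0,0,0,-1]]'
```

```text
clock: 1.77
eef_pos: [453.1, -279.1, 235.2]
tcp_rot: [-1.571, 0.004, -0.297]
contact_force: [-0.2, -1.2, 0.4]
opening: -0.003
```

```bash
python3 -m crank '[[0,-3.2,0,0.7,2,1.7,-1],[0,0,0,0.7,2,1.7,-1],[0,0,0,0.7,2,1.7,-1],[0,0,0,0.7,2,1.7,-1],[0,0,0,0.5,2,1.7,-1],[0,0,0,0,2,0,-1],[0,0,0,0,2,0,-1],[0,0,0,0,2,0,-1],[0,0,0,0,0,0,-1],[0,0,0,0,0,0,-1]]'
python3 - <<'E'
from h import *
for n in("top","side"): cv2.imwrite(f"pics/{n}1.png",cams.grab_frame(n))
print(r.sense())
a=cv2.imread("pics/top1.png")[150:310,240:460]; b=cv2.imread("pics/side1.png")[180:380,220:380]
a=cv2.resize(a,(440,320),interpolation=2); b=cv2.resize(b,(320,400),interpolation=2)
c=np.zeros((400,760,3),np.uint8); c[:320,:440]=a; c[:,440:]=b; cv2.imwrite("pics/c1.png",c)
E
```

```text
clock: 2.6
eef_pos: [512.0, -200.3, 70.2]
tcp_rot: [-1.574, -0.001, -0.272]
contact_force: [0.8, -0.8, 0.6]
opening: -0.002
{'clock': 2.7, 'qpos': array([-0.37407388,  0.46148087,  1.92470522, -0.00398892,  0.75295751,
       -0.10045522]), 'qvel': array([-0.00239613, -0.01803879, -0.00894876,  0.00072315, -0.00305991,
       -0.01270671]), 'joint_efforts': array([ 1.30010638e-01, -5.63429654e+01, -2.33547825e+01, -6.46213346e-03,
       -7.12261372e-02,  9.62153706e-02]), 'eef_pos': array([ 512.24920951, -200.44772206,   71.02203001]), 'tcp_rot': array([-1.57376249, -0.00215849, -0.27070821]), 'contact_force': array([ 0.28365566, -0.3500968 ,  0.3798445 ]), 'wrist_torque': array([-0.01733468,  0.01592922, -0.02115346]), 'opening': 0.0014482512568756518}
```

View pics/c1.png

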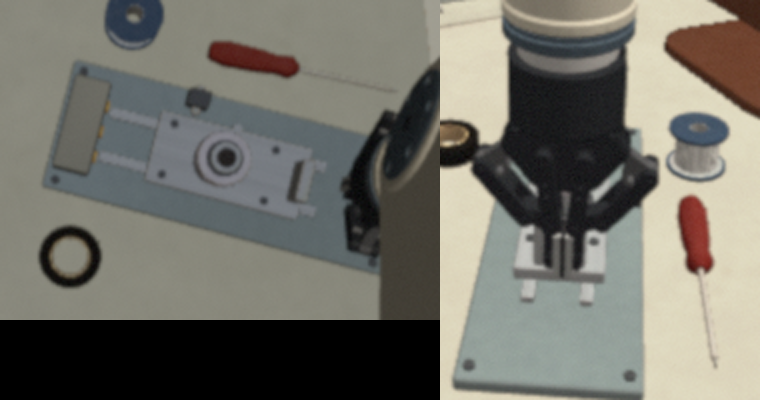

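```bash
python3 -m crank '[[0,-2,0,-0.3,0.9,0,-1],[0,0,0,-0.3,0.9,0,-1],[0,0,0,-0.1,0.3,0,-1],[0,0,0,0,0,0.8,-1],[0,0,0,0,0,0.8,-1],[0,0,0,0,0,0.8,-1],[0,0,0,0,0,0.8,-1],[0,0,0,0,0,0.8,-1],[0,0,0,0,0,0.8,-1],[0,0,0,0,0,0,-1]]'
```

```text
clock: 3.53
eef_pos: [521.7, -149.6, 55.7]
tcp_rot: [-1.576, -0.012, -0.243]
contact_force: [0.6, -0.7, 0.2]
opening: 0.005
```

```bash
python3 -m crank '[[0,0,0,0,0.3,0.6,-1],[0,0,0,0,0,0.6,-1],[0,0,0,0,0,0.6,-1],[0,0,0,0,0,0.6,-1],[0,0,0,0,0,0.6,-1],[0,0,0,0,0,0.6,-1],[0,0,0,0,0,0.6,-1],[0,0,0,0,0,0.6,-1],[0,0,0,0,0,0.6,-1],[0,0,0,0,0,0.6,-1]]'
```

```text
clock: 4.37
eef_pos: [528.5, -125.7, 53.3]
tcp_rot: [-1.634, -0.01, -0.217]
contact_force: [-10.9, -47.0, 5.0]
opening: -0.001
```

```bash
python3 -m crank '[[0,0,0,0,0,-0.6,-1],[0,0,0,0,0,-0.6,-1],[0,0,0,0,0,-0.6,-1],[0,0,0,0,0,-0.6,-1],[0,0,0,0,0,-0.6,-1],[-1.5,0,0,0,-1.5,-0.6,-1],[0,0,0,0,-3,0,-1],[0,0,0,0,-3,0,-1],[0,0,0,0,-3,0,-1],[0,0,0,0,-3,0,-1]]'
python3 - <<'E'
from h import *
for n in("top","side"): cv2.imwrite(f"pics/{n}2.png",cams.grab_frame(n))
print(r.sense()['contact_force'])
a=cv2.imread("pics/top2.png")[150:310,240:460]; b=cv2.imread("pics/side2.png")[180:380,220:380]
a=cv2.resize(a,(440,320),interpolation=2); b=cv2.resize(b,(320,400),interpolation=2)
c=np.zeros((400,760,3),np.uint8); c[:320,:440]=a; c[:,440:]=b; cv2.imwrite("pics/c2.png",c)
E
```

```text
clock: 5.2
eef_pos: [516.5, -150.7, 187.6]
tcp_rot: [-1.66, 0.005, -0.22]
contact_force: [1.5, -0.9, 0.5]
opening: -0.001
[ 0.15856551 -0.63289183  0.13363649]
```

View pics/c2.png

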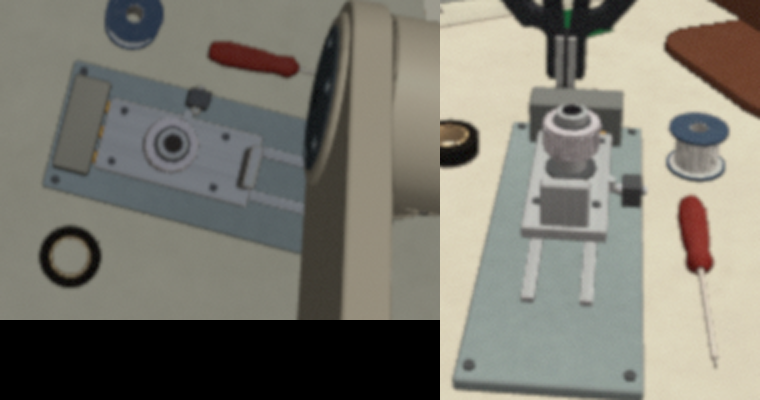

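Run:
```python
from h import *
th=-0.239; fx=np.array([np.cos(th),np.sin(th)]); fy=np.array([-fx[1],fx[0]])
im=cv2.imread("pics/top2.png"); c=im[180:270,250:400]; cv2.imwrite("pics/c2z.png",cv2.resize(c,None,fx=5.3,fy=5.3,interpolation=2))
A=onz("top",353.1,228.8,90)[:2]
g=cv2.cvtColor(im,cv2.COLOR_BGR2GRAY)
# dark bore blob
m=(g[205:240,310:345]<60).astype(np.uint8); n,l,s,ce=cv2.connectedComponentsWithStats(m); print(s[:,4],ce+[310,205])
g0=cv2.cvtColor(cv2.imread("pics/top0.png"),cv2.COLOR_BGR2GRAY)
m=(g0[212:247,336:371]<60).astype(np.uint8); n,l,s,ce=cv2.connectedComponentsWithStats(m); print(s[:,4],ce+[336,212])
B=onz("top",326.5,222,90)[:2]; print(A,B,fx@(B-A),fy@(B-A))
```

```text
[1166   59] [[327.04716981 222.02658662]
 [326.06779661 221.47457627]]
[1167   58] [[353.00685518 229.02485004]
 [352.86206897 228.5       ]]
[533.59274941 -82.04051942] [545.16078155 -34.33758588] -0.05355821512069542 49.08550058154465
```

View pics/c2z.png

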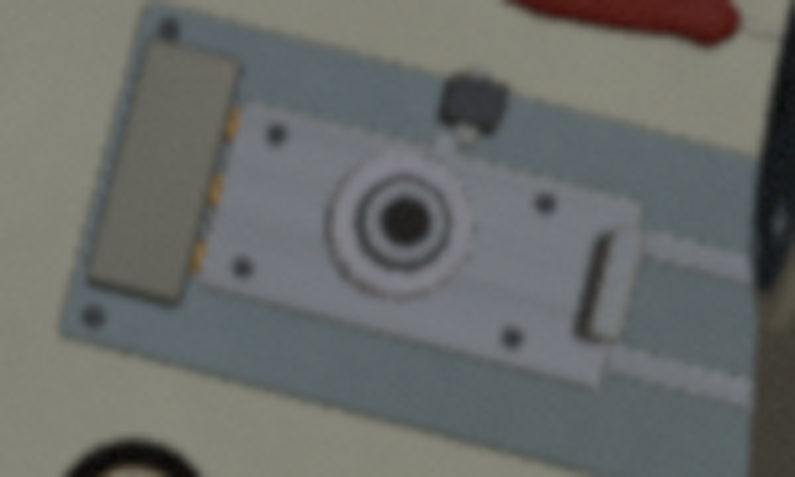

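Run:
```python
from h import *
im=cv2.imread("pics/side2.png"); g=cv2.cvtColor(im,cv2.COLOR_BGR2GRAY)
m=(g[225:245,276:296]<70).astype(np.uint8); n,l,s,ce=cv2.connectedComponentsWithStats(m); print(s,ce+[276,225])
print(onz("top",326.07,221.47,90),onz("side",286,235.5,90))
for st in s[1:]: pass
c,d=ray("top",326.07,221.47)
for k in range(1,n):
    u,v=ce[k]+[276,225]; print(onz("side",u,v,90))
    c2,d2=ray("side",u,v); A=np.stack([d,-d2],1); t=np.linalg.lstsq(A,c2-c,rcond=None)[0]; print(c+t[0]*d,c2+t[1]*d2)
```

```text
[[  0   0  20  20 372]
 [  6   8   8   4  28]] [[285.5 234.5]
 [285.5 234.5]]
[546.10416326 -33.56301381  90.        ] [547.24883702 -37.03672333  90.        ]
[546.9967935  -33.57692068  90.        ]
[546.10573891 -33.56499495  89.98060538] [546.97627807 -33.68339597  90.06342406]
```

```bash
python3 -m crank '[[5,0,0,0,0,0,1],[0,-7,0,0,0,0,1],[0,-7,0,0,0,0,1],[0,-7,0,0,0,0,1],[0,-7,0,0,0,0,1],[0,0,0,1,0,3,1],[0,0,0,1,0,3,1],[0,0,0,1,0,3,1],[0,0,0,0,0,0,1],[0,0,0,0,0,0,1]]' 40
```

```text
clock: 6.13
eef_pos: [522.5, -52.7, 188.2]
tcp_rot: [-1.569, -0.007, 0.293]
contact_force: [-0.5, -0.5, -1.0]
opening: 0.998
```

```bash
python3 -m crank '[[0,0,0,1,0,0.4,1],[0,0,0,1,0,0.4,1],[0,0,0,0.8,0,0.3,1],[0,0,0,0,1.5,0,1],[0,0,0,0,1.5,0,1],[0,0,0,0,1.5,0,1],[0,0,0,0,1.5,0,1],[0,0,0,0,0,0,1],[0,0,0,0,0,0,1],[0,0,0,0,0,0,1]]'
```

```text
clock: 6.97
eef_pos: [555.7, -34.2, 125.7]
tcp_rot: [-1.57, -0.011, 0.288]
contact_force: [-0.4, 0.1, 0.4]
opening: 0.998
```

```bash
python3 -m crank '[[0,0,0,-0.5,0,0.2,1],[0,0.0,0,-0.4,0,0.1,1],[0,0,0,0,0,0,1],[0,0,0,0,1,0,1],[0,0,0,0,1,0,1],[0,0,0,0,1,0,1],[0,0,0,0,1,0,1],[0,0,0,0,1,0,1],[0,0,0,0,0,0,1],[0,0,0,0,0,0,1]]'
python3 - <<'E'
from h import *
for n in("top","side"): cv2.imwrite(f"pics/{n}3.png",cams.grab_frame(n))
s=r.sense();print(s['contact_force'],s['eef_pos'],s['tcp_rot'])
b=cv2.imread("pics/side3.png")[160:360,200:400]
cv2.imwrite("pics/c3.png",cv2.resize(b,(600,600),interpolation=2))
E
```

```text
clock: 7.8
eef_pos: [547.6, -34.0, 72.7]
tcp_rot: [-1.571, -0.015, 0.288]
contact_force: [1.0, -0.3, 0.9]
opening: 1.002
[-0.02355332  0.20079732 -0.16751193] [547.63569492 -33.95895406  73.24385821] [-1.57110617 -0.01499153  0.28762471]
```

View pics/c3.png

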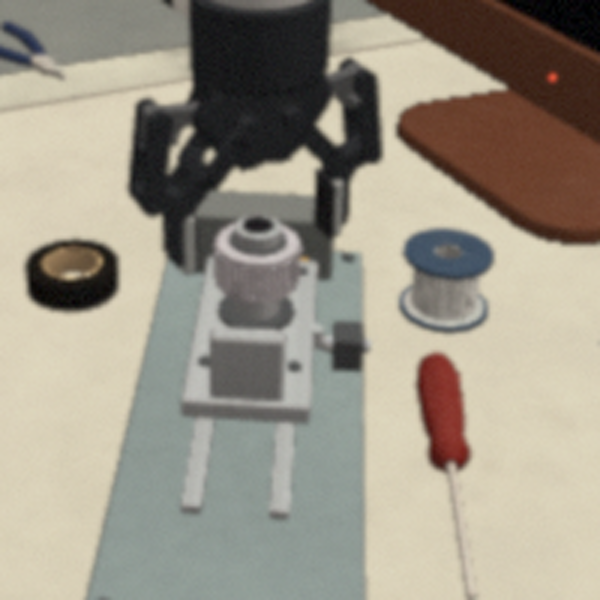

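```bash
python3 -m crank '[[0,0,0,-0.1,0.8,0,1],[0,0,0,0,0.8,0,1],[0,0,0,0,0,0,1],[0,0,0,0,0,0,0],[0,0,0,0,0,0,0],[0,0,0,0,0,0,0],[0,0,0,0,0,0,-1],[0,0,0,0,0,0,-1],[0,0,0,0,0,0,-1],[0,0,0,0,0,0,-1]]' 40
```

```text
clock: 8.73
eef_pos: [548.1, -34.2, 57.1]
tcp_rot: [-1.572, -0.018, 0.288]
contact_force: [2.0, -0.1, -1.8]
opening: 0.558
```

```bash
python3 -m crank '[[0,0,0,0,0.1,0,-1],[0,0,0,0,0.1,0,-1],[0,0,0,0,0.1,0,-1],[0,0,0,0,0.1,0,-1],[0,0,0,0,0.1,0,-1],[0,0,0,0,0.1,0,-1],[0,0,0,0,0.1,0,-1],[0,0,0,0,0.1,0,-1],[0,0,0,0,0.1,0,-1],[0,0,0,0,0.1,0,-1]]' 60
```

```text
clock: 9.57
eef_pos: [548.2, -34.2, 53.3]
tcp_rot: [-1.572, -0.018, 0.288]
contact_force: [-5.8, -0.3, 15.7]
opening: 0.561
```

```bash
python3 -m crank '[[0,2.5,0,-0.05,0.1,0,-1],[0,2.5,0,0,0.1,0,-1],[0,2.5,0,0,0.1,0,-1],[0,2.5,0,0,0.1,0,-1],[0,2.5,0,0,0.1,0,-1],[0,2.5,0,0,0.1,0,-1],[0,2.5,0,0,0.1,0,-1],[0,2.5,0,0,0.1,0,-1],[0,2.5,0,0,0.1,0,-1],[0,2.5,0,0,0.1,0,-1]]'
python3 -c "
from h import *
print(r.sense()['wrist_torque'])"
```

```text
clock: 10.4
eef_pos: [547.4, -34.3, 53.3]
tcp_rot: [-1.565, -0.018, -0.164]
contact_force: [-5.2, 0.6, 16.8]
opening: 0.561
[0.10682043 0.86411879 0.23039219]
```

```bash
python3 -m crank '[[0,2,0,-0.05,0.1,0,-1],[0,2,0,0,0.1,0,-1],[0,2,0,0,0.1,0,-1],[0,2,0,0,0.1,0,-1],[0,2,0,0,0.1,0,-1],[0,2,0,0,0.1,0,-1],[0,2,0,0,0.1,0,-1],[0,2,0,0,0.1,0,-1],[0,2,0,0,0.1,0,-1],[0,2,0,0,0.1,0,-1]]'
python3 -c "
from h import *
print(r.sense()['wrist_torque'])"
```

```text
clock: 11.23
eef_pos: [546.8, -34.2, 53.3]
tcp_rot: [-1.56, -0.016, -0.528]
contact_force: [-5.9, 0.5, 14.5]
opening: 0.556
[0.00933915 0.78867222 0.13929117]
```

```bash
python3 -m crank '[[-0.5,2,0,0,0.1,0,-1],[0,2,0,0,0.1,0,-1],[0,2,0,0,0.1,0,-1],[0,2,0,0,0.1,0,-1],[0,2,0,0,0.1,0,-1],[0,2,0,0,0.1,0,-1],[0,2,0,0,0.1,0,-1],[0,2,0,0,0.1,0,-1],[0,2,0,0,0.1,0,-1],[0,2,0,0,0.1,0,-1]]'
python3 -c "
from h import *
print(r.sense()['wrist_torque'])"
```

```text
clock: 12.07
eef_pos: [546.3, -33.8, 47.9]
tcp_rot: [-1.563, -0.014, -0.894]
contact_force: [-2.5, 1.4, 6.6]
opening: 0.562
[0.05385499 0.42738433 0.01088162]
```

```bash
python3 -m crank '[[0,0,0,0,0.1,0,-1],[0,0,0,0,0.1,0,-1],[0,0,0,0,0.1,0,-1],[0,0,0,0,0.1,0,-1],[0,0,0,0,0.1,0,-1],[0,0,0,0,0.1,0,-1],[0,0,0,0,0.15,0,-1],[0,0,0,0,0.15,0,-1],[0,0,0,0,0.15,0,-1],[0,0,0,0,0.15,0,-1]]'
python3 - <<'E'
from h import *
for n in("top","side"): cv2.imwrite(f"pics/{n}4.png",cams.grab_frame(n))
s=r.sense();print(s['contact_force'],s['eef_pos'],s['tcp_rot'],s['opening'])
b=cv2.imread("pics/side4.png")[190:310,230:350]
cv2.imwrite("pics/c4.png",cv2.resize(b,(600,600),interpolation=2))
E
```

```text
clock: 12.9
eef_pos: [546.3, -33.8, 46.7]
tcp_rot: [-1.563, -0.014, -0.897]
contact_force: [-7.4, 0.4, 23.6]
opening: 0.553
[-7.3443772   0.64532817 23.94484586] [546.33513818 -33.81847354  46.68220253] [-1.56338885 -0.01373759 -0.89668291] 0.557006445489529
```

View pics/c4.png

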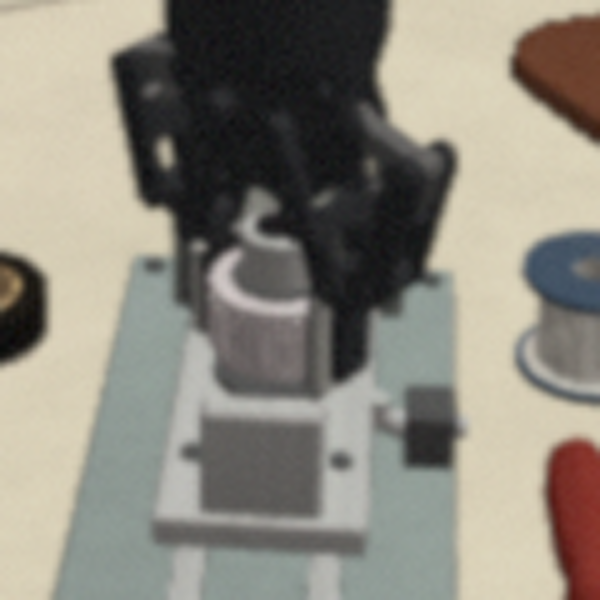

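View pics/top4.png

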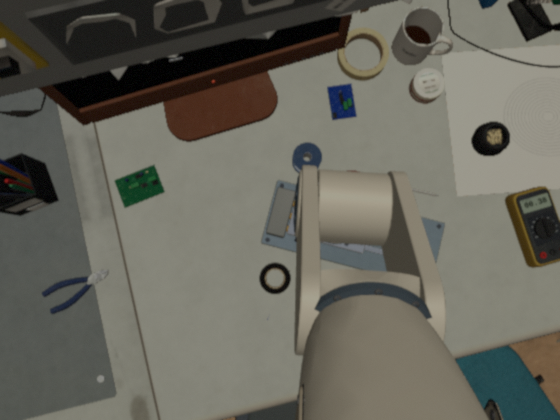

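The side view shows the collar pressed down, with about 20 mm of barrel standing out above its ring at crop (270,270). The top view shows the spool (307,158) and tape (275,278) unmoved. The arm hides the carriage from above, so I'll compare its position and the bystanders numerically before handing in.

Run:
```python
from h import *
from numpy.linalg import norm
def sh(n,a,b,box):
    x0,y0,x1,y1=box; A=cv2.imread(f"pics/{n}{a}.png",0).astype(np.float32)[y0:y1,x0:x1]; B=cv2.imread(f"pics/{n}{b}.png",0).astype(np.float32)[y0:y1,x0:x1]
    return np.round(cv2.phaseCorrelate(A,B,cv2.createHanningWindow((x1-x0,y1-y0),cv2.CV_32F)),2)
print("carriage rear side 2->4",sh("side",2,4,(255,270,310,306)))
print("base 2->4",sh("side",2,4,(230,320,320,375)))
for n,b in[("spool",(325,225,375,280)),("tape",(200,230,245,270)),("driver",(332,270,365,360))]: print(n,sh("side",0,4,b))
P=onz("side",285,295,30)
print("px per 1mm fixture y", proj("side",P+[.237,.972,0])-proj("side",P))
```

```text
Traceback (most recent call last):
ValueError: setting an array element with a sequence. The requested array has an inhomogeneous shape after 1 dimensions. The detected shape was (2,) + inhomogeneous part.
```

Run:
```python
from h import *
def sh(n,a,b,box):
    x0,y0,x1,y1=box; A=cv2.imread(f"pics/{n}{a}.png",0).astype(np.float32)[y0:y1,x0:x1]; B=cv2.imread(f"pics/{n}{b}.png",0).astype(np.float32)[y0:y1,x0:x1]
    return np.round(cv2.phaseCorrelate(A,B,cv2.createHanningWindow((x1-x0,y1-y0),cv2.CV_32F))[0],2)
print("carriage rear side 2->4",sh("side",2,4,(255,270,310,306)))
print("base 2->4",sh("side",2,4,(230,320,320,375)))
for n,b in[("spool",(325,225,375,280)),("tape",(200,230,245,270)),("driver",(332,270,365,360))]: print(n,sh("side",0,4,b))
P=onz("side",285,295,30)
print("px per 1mm fixture y", proj("side",P+[.237,.972,0])-proj("side",P))
print(r.sense()["contact_force"],r.sense()["eef_pos"])
```

```text
carriage rear side 2->4 [-0.01  0.06]
base 2->4 [-0.05  0.07]
spool [-0.04  0.02]
tape [ 0.55 -0.16]
driver [-0.02  0.01]
px per 1mm fixture y [ 0.03900931 -0.38863588]
[-7.3443772   0.64532817 23.94484586] [546.33513818 -33.81847354  46.68220253]
```

Run:
```python
from rig import r, order
print(order.sign_off()); s=r.sense(); print(s['clock'],s['eef_pos'],s['contact_force'],s['opening'])
```

```text
the job is handed in; nothing more can be done
None
the job is handed in; nothing more can be done
```

The job is handed in at about 13 s of the 54 s, with the fingers still holding the collar pressed down. Signing off reported no verdict.

**Carriage:** I pushed the tab with the closed fingers until it stopped hard at about 48 N. It travelled 49 mm, and the picture showed its front edge at the brass bumpers on the end block. Its catch had passed the detent nose, which is why I take the detent as engaged. It had not moved (under 0.2 mm) when I checked again with the collar down.

**Collar:** I gripped it across the diameter at 60 N, pressed until it stopped on the pin, then turned it clockwise while pressing. It dropped somewhere between about 0.8 and 1.2 rad. I then pressed it to a hard stop:
- The tool ended 10.4 mm below its grip height, and 6.6 mm below where it stopped on the pin.
- The downward push was about 24 N, still held at hand-in.
- These fit a collar fully home, but I could not read the collar's depth directly.

**Bystanders:** The spool and screwdriver had not shifted in the side view. The tape roll showed an apparent 0.55-pixel shift (roughly 1 mm) there. I put that down to arm shadow, because in the top view it looked to be in the same place.

**Side load:** About 7 N of sideways force remained on the grip, from a small centring error.

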